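# Fill the condiment rack in order of height

## Task

Take the oil bottle, the pepper mill, the spice jar and the mustard pot that stand along the front edge of the worktop, and stand them upright in the four bays of the steel condiment rack, one to a bay, in order of height: the tallest in the end bay by the tall red squeeze bottle at one end of the rack, stepping down to the shortest in the end bay by the low tub at its other end. Set each one down gently, without dropping or knocking it over, and leave the squeeze bottle and the tub standing where they are.

Things in the scene. Friction and masses are not known exactly. Their poses are not given: they have to be found in the camera images.
- rack: Fixed steel condiment rack, 249 x 69 mm: tray, its upper face 5 mm above the worktop, low wire gallery round it and three dividers, all below 33 mm. Origin under its centre at worktop height; own y along its length, x across it, away from the robot, z up. Four bays in a row, centres at y = -90, -30, 30, 90 mm, x = 0, each at least 55 mm clear both ways.
- oil_bottle: Slim round green glass bottle with a pale paper label and a black cap, the tallest of the four: 158 mm high, body 43 mm across up to 92 mm, straight neck 27 mm across from 113 to 141 mm above its foot, cap 30 mm across above that; about 0.28 kg. Origin at the centre of its foot, z up along its axis. Take it by the neck.
- pepper_mill: Turned dark wooden pepper mill with a small steel nut on top, second tallest: 127 mm high, foot 43 mm across, waist 33 mm, upper part straight and 38 mm across from 64 to 104 mm above its foot; about 0.20 kg. Origin at the centre of its foot, z up along its axis.
- spice_jar: White round spice jar with printed band and white shaker cap, third in height: 98 mm high, 47 mm across all the way up; about 0.11 kg. Origin at the centre of its foot, z up along its axis.
- mustard_pot: Plain white stoneware mustard pot with a cork stopper, the shortest of the four: 66 mm high, straight body 44 mm across from 4 to 52 mm above its foot, cork 37 mm across above 55 mm; about 0.18 kg. Origin at the centre of its foot, z up along its axis.
- squeeze_bottle: Tall red squeeze bottle with a pointed nozzle, 58 mm across and 198 mm high, standing on the worktop beyond one end of the rack (which end changes); it marks the tall end and is not to be moved. Origin at the centre of its foot.
- low_tub: Low white round tub with a snap lid, 79 mm across and 50 mm high, standing on the worktop beyond the other end of the rack; it marks the low end and is not to be moved. Origin at the centre of its foot.

How it is judged:
At the end, for the whole second after the job is handed in: Oil bottle, mill, spice jar and pot stand in this order in the four bays, the bottle at the squeeze bottle's end, the pot at the tub's end: each within 15 mm of its bay's centre along and across the rack, foot less than 10 mm above the worktop, within 0.12 rad of upright, at rest (((world y of squeeze_bottle above 0.43 m and y of oil_bottle in the frame of rack between 0.075 and 0.105 m and x of oil_bottle in the frame of rack between -0.015 and 0.015 m and z of each of oil_bottle, pepper_mill, spice_jar, mustard_pot in the frame of rack below 0.01 m and y of pepper_mill in the frame of rack between 0.015 and 0.045 m and x of pepper_mill in the frame of rack between -0.015 and 0.015 m and y of spice_jar in the frame of rack between -0.045 and -0.015 m and x of spice_jar in the frame of rack between -0.015 and 0.015 m and y of mustard_pot in the frame of rack between -0.105 and -0.075 m and x of mustard_pot in the frame of rack between -0.015 and 0.015 m) or (world y of squeeze_bottle below 0.43 m and y of oil_bottle in the frame of rack between -0.105 and -0.075 m and x of oil_bottle in the frame of rack between -0.015 and 0.015 m and z of each of oil_bottle, pepper_mill, spice_jar, mustard_pot in the frame of rack below 0.01 m and y of pepper_mill in the frame of rack between -0.045 and -0.015 m and x of pepper_mill in the frame of rack between -0.015 and 0.015 m and y of spice_jar in the frame of rack between 0.015 and 0.045 m and x of spice_jar in the frame of rack between -0.015 and 0.015 m and y of mustard_pot in the frame of rack between 0.075 and 0.105 m and x of mustard_pot in the frame of rack between -0.015 and 0.015 m)) and angle between each of oil_bottle, pepper_mill, spice_jar, mustard_pot's own z axis and vertical below 0.12 rad and linear speed of each of oil_bottle, pepper_mill, spice_jar, mustard_pot below 0.03 m/s); the robot touches nothing.
It fails at once if the squeeze bottle or the tub is moved by more than 20 mm or tipped (distance of any of squeeze_bottle, low_tub from where it was at the start of the episode above 0.02 m or angle between any of squeeze_bottle, low_tub's own z axis and vertical above 0.4 rad).
It fails at once if one of the four things falls out of the fingers (faster than 0.6 m/s near the worktop or rack, with the fingers off it) ((linear speed of oil_bottle above 0.6 m/s and height (world z) of oil_bottle below 0.08 m and contact force between the fingers and oil_bottle below 0.1 N) or (linear speed of pepper_mill above 0.6 m/s and height (world z) of pepper_mill below 0.08 m and contact force between the fingers and pepper_mill below 0.1 N) or (linear speed of spice_jar above 0.6 m/s and height (world z) of spice_jar below 0.08 m and contact force between the fingers and spice_jar below 0.1 N) or (linear speed of mustard_pot above 0.6 m/s and height (world z) of mustard_pot below 0.08 m and contact force between the fingers and mustard_pot below 0.1 N)).
It fails at once if one of the four things is knocked over (angle between any of oil_bottle, pepper_mill, spice_jar, mustard_pot's own z axis and vertical above 0.9 rad).
It also fails if it takes over 102 s, if anything falls off the work surface, if the arm or the gripper's body presses on something with over 40 N, if the wrist force passes 120 N, or if a joint passes its speed limit or range.

## Robot

A 6-joint arm with a two-finger parallel gripper is mounted at the origin on a cart in front of the work surface, level with it; the furniture and walls round the work are solid. World frame = base frame: x ahead of the robot, y to its left, z up, the work surface at z = 0. Lengths are in m, angles in rad, forces in N, time in s.
With the tool pointing down it reaches from about 0.35 to 0.875 m from the base axis. Payload 15.5 kg.
Tool frame: the origin (TCP) lies midway between the tips of the shut fingers; the grasp point (between the pads) lies 19 mm behind it; z points along the fingers, y is the line along which they close (so a half turn about z gives the same grasp; the last joint's range is limited). The gripper opens to 85 mm and grips with 20 to 120 N. Pads are 22 mm wide; open, the fingers measure 114 mm over their backs; the gripper's body (76 mm by 85 mm) begins 54 mm behind the grasp point. The pads swing forward as they close: fully open they stand 13 mm farther back than shut.
Start: joints at [-1.317, 0.494, 1.345, -0, 1.302, -0.096], TCP at [0.214, -0.587, 0.231] pointing down, gripper open.
Joint ranges: [-2.91, 2.91], [-0.82, 2.16], [0.22, 2.67], [-1.22, 4.37], [0.12, 2.79], [-3.08, 3.08]. Speed limits (rad/s): [1.89, 1.89, 2.57, 3.01, 3.01, 3.01].

## Interface

Orientations are given as [roll, pitch, yaw] about the fixed x, y, z axes, in that order (R = Rz(yaw) Ry(pitch) Rx(roll)).
In Python, from rig import * gives the robot as it stands. The module is installed in compiled form; this text tells all that it offers.
- The arm moves only by the shell command python3 -m pendant 'ROWS'. ROWS is a JSON object of lists of equal length, an entry for each row: "travel": the shift along the tool's x, y, z in mm, a list of three; "turn": the turn, a rotation vector about the tool's x, y, z in degrees, a list of three; "fingers": the opening, from 0 (shut) to 1 (fully open). A call has 1 to 10 rows; each row shifts and turns the commanded pose from where the row before left it, along the tool's axes as they then stand; what a row does not reach is not made up. A row lasts 1/8 s, in which the tool goes at most 62.5 mm and 10.7 degrees, less where a joint would pass 70% of its speed; a pose out of reach is approached as far as the arm can. A call with a gripper value outside its range is refused whole. The fingers move at their own pace and stop on an object; the grip force is fixed at half the most. Time passes only in rows, so rows that do not move let the fingers close. It gives the time, the measured TCP pose, the force, the opening and the grip force at its end, in the units of the state.
- observe(): the state, without advancing time (a new reading comes with each control period).
- snapshot(name): name is "scene" or "side" or "wrist"; returns (picture, depth): 384x512x3 uint8, red, green, blue; 384x512 float32, m along the optical axis (not along the pixel's ray), 0 where there is no reading.
- camera_model(name): a dict with "fovy" (degrees; the focal length in pixels is half the picture's height over the tangent of half this angle, whatever the lens; pixels are square), "cx", "cy" (the principal point, pixels), "pose" (4x4, takes a point from camera to world coordinates). Camera axes: x right, y down, z forward; pixel columns grow to the right and rows downward; lengths in m; the calibration is good to about 2 mm. A picture is of the moment at which its call begins: read the wrist's pose just before it. camera_model takes no time and is no camera call; for the wrist camera it gives the pose at the moment of the call.
- close_job(): hands the job in; it is judged then, once.
Trained networks look in the newest picture that a camera, given by its name, has taken for a name from the list of things; names that differ only in an ending like _2 or _b are one class to them, and where a whole thing is asked for, a point or a joint stands for the part that bears it (a point fixed in the world has none). Each returns a list of dicts, best first, with "p" (0 to 1); they miss things now and then, are a little off and sometimes report something else, mostly with a low value. They report only what shows in the picture. A call takes as long as a camera call.
- look_for(camera, label): "box" ([left, top, right, bottom] in pixels, round what is visible of it).
- outline_of(camera, label): "region" (384x512 bool, what is visible of it) and "box" ([left, top, right, bottom] in pixels, round what is visible of it).
The state is a dict: "time": time; "qpos": joint angles; "joint_vel": joint speeds; "tau": joint torques, N m; "tcp_pos": TCP position; "tool_rot": TCP orientation; "contact_force": force on the tool from outside, world axes, zero at the start; "torque": the same for the moment, N m; "width": finger opening in m; "grasp_force": force on a finger pad.
Only numpy, scipy, OpenCV 4.12 (cv2) and the standard library are available. Lean on these libraries where they do the work, as an engineer would, in place of code of your own. Each camera call takes 0.05 s, during which the arm holds its last target. There are 200 camera calls.

## Working session

There is one attempt and no reset: what is moved stays moved. The work goes in short steps, Python scripts to look and compute and a shell command to move; the robot and the scene stay as the last step left them, time stands still between calls to the robot, and variables do not carry over. Pictures are saved under pics/ and viewed, at most 14 in all, crops included, and the job is handed in when it is done.

```bash
mkdir -p pics; cat > h.py <<'E'
from rig import *
import numpy as np, cv2
def cloud(cam):
    im,d=snapshot(cam); m=camera_model(cam)
    f=192/np.tan(np.radians(m["fovy"])/2)
    v,u=np.mgrid[0:384,0:512]
    P=np.stack([(u-m["cx"])/f*d,(v-m["cy"])/f*d,d,np.ones_like(d)],-1)@np.array(m["pose"]).T
    return im,d,P[...,:3]
N=["oil_bottle","pepper_mill","spice_jar","mustard_pot","squeeze_bottle","low_tub","rack"]
E
python3 - <<'E'
from h import *
np.set_printoptions(precision=3,suppress=True)
print(observe()["tcp_pos"],observe()["tool_rot"])
ims=[]
for c in ["scene","side"]:
    im,d,P=cloud(c); ims.append(im)
    print(c,np.array(camera_model(c)["pose"])[:3])
    for n in N:
        for o in outline_of(c,n)[:2]:
            r=o["region"]&(d>0); p=P[r]
            if len(p)==0: continue
            print(n,round(o["p"],2),o["box"],len(p),np.percentile(p,[3,50,97],axis=0).ravel())
cv2.imwrite("pics/a.png",cv2.resize(np.hstack(ims)[...,::-1],(800,300)))
cv2.imwrite("pics/b.png",ims[0][...,::-1])
E
```

```text
[ 0.214 -0.587  0.231] [-3.14  -0.     0.349]
scene [[ 0.703 -0.628  0.335  0.204]
 [-0.712 -0.618  0.334  0.01 ]
 [-0.003 -0.473 -0.881  0.944]]
oil_bottle 0.97 [201.3, 231.3, 229.7, 275.9] 876 [0.368 0.277 0.013 0.382 0.288 0.102 0.402 0.31  0.16 ]
pepper_mill 0.6 [177.8, 209.4, 205.5, 249.4] 720 [0.38  0.356 0.006 0.393 0.365 0.087 0.414 0.387 0.125]
spice_jar 0.55 [226.9, 263.6, 251.5, 302.4] 848 [0.361 0.207 0.015 0.38  0.225 0.097 0.405 0.25  0.101]
spice_jar 0.2 [194.1, 144.4, 309.4, 221.9] 3501 [0.46  0.334 0.002 0.571 0.389 0.007 0.691 0.443 0.033]
squeeze_bottle 0.65 [308.4, 120.4, 346.2, 184.1] 1559 [0.679 0.261 0.008 0.69  0.28  0.114 0.72  0.309 0.182]
low_tub 0.59 [123.8, 146.0, 161.0, 182.8] 1162 [0.397 0.535 0.003 0.43  0.566 0.049 0.469 0.607 0.053]
rack 0.66 [191.5, 144.4, 309.2, 223.0] 3654 [0.46  0.333 0.001 0.573 0.389 0.006 0.691 0.443 0.033]
rack 0.53 [120.0, 147.4, 160.0, 185.0] 1105 [0.397 0.535 0.011 0.429 0.566 0.049 0.466 0.606 0.053]
side [[ 0.676 -0.555  0.484  0.1  ]
 [-0.737 -0.518  0.434 -0.058]
 [ 0.01  -0.65  -0.76   0.757]]
oil_bottle 0.8 [212.0, 211.5, 230.7, 265.0] 855 [0.369 0.278 0.011 0.38  0.288 0.096 0.401 0.308 0.16 ]
pepper_mill 0.76 [194.1, 203.3, 212.8, 241.1] 590 [0.381 0.357 0.01  0.392 0.365 0.08  0.412 0.389 0.124]
spice_jar 0.7 [229.8, 243.0, 255.5, 283.5] 767 [0.362 0.207 0.011 0.378 0.222 0.083 0.403 0.248 0.101]
mustard_pot 0.81 [261.5, 272.8, 282.8, 300.2] 445 [0.372 0.135 0.017 0.387 0.15  0.064 0.408 0.172 0.069]
mustard_pot 0.58 [300.7, 131.2, 328.3, 191.5] 1121 [0.679 0.261 0.013 0.689 0.279 0.105 0.714 0.307 0.176]
squeeze_bottle 0.61 [300.3, 127.6, 328.7, 192.9] 1217 [0.679 0.261 0.006 0.69  0.28  0.103 0.72  0.31  0.182]
low_tub 0.92 [146.7, 165.0, 175.8, 197.5] 734 [0.397 0.535 0.007 0.426 0.562 0.049 0.464 0.603 0.053]
rack 0.94 [203.7, 162.9, 297.4, 211.1] 2289 [ 0.465  0.331 -0.     0.574  0.392  0.007  0.693  0.449  0.033]
```

View pics/a.png

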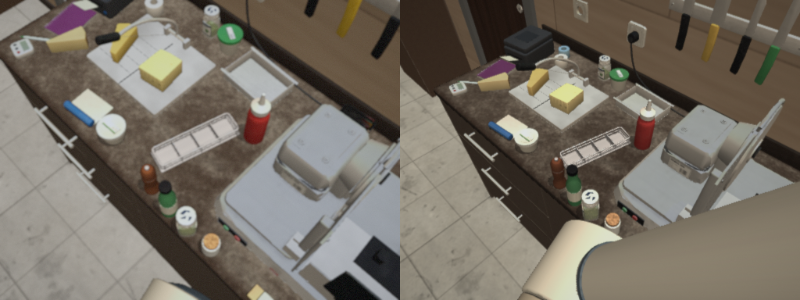

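The pictures show the four things along the front edge (scene view, left to right at full-size pixels: mill 191,229, oil 215,253, jar 239,283, pot ~270,310). The rack is around 250,184. The red squeeze bottle stands at its far-right end (327,152) and the tub at the near-left end. Next I'll fit the positions exactly.

```bash
cat > fit.py <<'E'
from h import *
from scipy.optimize import least_squares
np.set_printoptions(precision=4,suppress=True)
# name: (zlo,zhi,radius)
G={"oil_bottle":(.02,.088,.0215),"pepper_mill":(.068,.1,.019),"spice_jar":(.01,.09,.0235),"mustard_pot":(.008,.05,.022),"squeeze_bottle":(.02,.1,.029),"low_tub":(.008,.04,.0385)}
for c in ["scene","side"]:
    im,d,P=cloud(c)
    cam=np.array(camera_model(c)["pose"])[:2,3]
    for n,(a,b,r) in G.items():
        o=outline_of(c,n)
        if not o or o[0]["p"]<.5: print(c,n,"-");continue
        p=P[o[0]["region"]&(d>0)]; q=p[(p[:,2]>a)&(p[:,2]<b)][:,:2]
        if len(q)<15: print(n,"few",len(q)); continue
        m=np.median(q,0); g=m+(m-cam)/np.linalg.norm(m-cam)*r
        s=least_squares(lambda x:np.linalg.norm(q-x,axis=1)-r,g,loss="soft_l1",f_scale=.002)
        print(c,n,s.x,"res",np.median(abs(np.linalg.norm(q-s.x,axis=1)-r)),"ztop",np.percentile(p[:,2],99))
    o=[k for k in outline_of(c,"rack") if (k["box"][2]-k["box"][0])>70][0]
    p=P[o["region"]&(d>0)]; 
    for lo,hi in((.003,.036),(.02,.036)):
        q=p[(p[:,2]>lo)&(p[:,2]<hi)][:,:2]
        rc=cv2.minAreaRect((q*1000).astype(np.float32)); print(c,"rack",rc,len(q))
    if c=="scene":
        # height map coarse over work area
        for x in np.arange(.3,.86,.05):
            print("%.2f"%x,[int(1000*max(P[(abs(P[...,0]-x)<.025)&(abs(P[...,1]-y)<.025)][:,2],default=-.001)) for y in np.arange(-.1,.66,.05)])
E
python3 fit.py
```

```text
scene oil_bottle [0.3895 0.2988] res 0.0003404180569820843 ztop 0.16089172773299065
scene pepper_mill [0.3998 0.3767] res 0.00044864315400585525 ztop 0.12665411460306764
scene spice_jar -
scene mustard_pot [0.3926 0.1563] res 0.0002184440796560265 ztop 0.06998066782386642
scene squeeze_bottle [0.708  0.2893] res 0.0004819248777039077 ztop 0.1954087320010568
scene low_tub [0.4352 0.5795] res 0.0011182276654915571 ztop 0.05418367527575593
scene rack ((577.3399658203125, 393.73291015625), (82.6441650390625, 249.66021728515625), 73.51068878173828) 3409
scene rack ((576.1021728515625, 387.52960205078125), (66.8285140991211, 245.9987030029297), 73.64973449707031) 741
0.30 [-1, -1, -1, 294, -1, -1, -1, -1, -1, -877, -874, -877, -875, -875, -875, -877]
0.35 [-1, -1, 15, 3, 5, 66, 101, 100, 158, 5, 4, 4, 4, 6, 4, 5]
0.40 [-1, 13, 18, 6, 5, 71, 102, 102, 161, 126, 128, 5, 7, 54, 54, 28]
0.45 [316, 311, 343, 76, 76, 76, 75, 5, 5, 4, 35, 35, 6, 54, 54, 7]
0.50 [229, 121, 348, 127, 89, 90, 89, 38, 4, 34, 34, 35, 5, 5, 6, 6]
0.55 [259, 120, 347, 123, 89, 90, 89, 42, 4, 37, 34, 37, 7, 29, 30, 30]
0
[... 454 characters left out ...]
3 0.2992] res 0.0004280632031570565 ztop 0.1601524863675698
side pepper_mill [0.4006 0.3771] res 0.0005537015067644084 ztop 0.1265675179983174
side spice_jar [0.3874 0.2326] res 0.0013342920307524257 ztop 0.10126766363700997
side mustard_pot [0.3937 0.1569] res 0.00026950403778408516 ztop 0.06893306549063902
side squeeze_bottle [0.7085 0.2899] res 0.0005954480494231966 ztop 0.1936958550188945
side low_tub [0.4358 0.58  ] res 0.0011235666831373031 ztop 0.05329388626292748
side rack ((582.786376953125, 393.3910827636719), (87.10186767578125, 259.3525390625), 74.0556411743164) 2007
side rack ((575.2013549804688, 388.3222351074219), (67.41886138916016, 244.27386474609375), 73.98075866699219) 462
```

View pics/b.png

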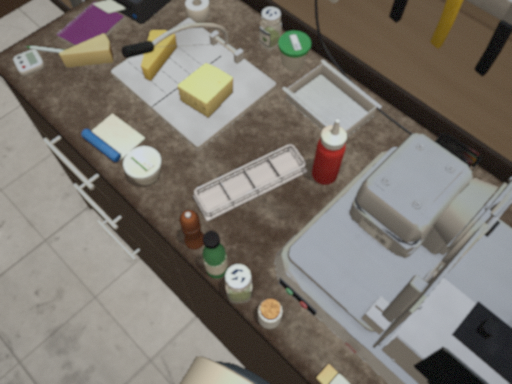

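The full-size scene view agrees with the fits: squeeze bottle foot about 326,178, rack corners about 197,190 to 305,165. The oil bottle goes at rack y = -90 (squeeze y is 0.29, below 0.43). I'll fill the bays shortest first: pot, jar, mill, oil.

First I'll raise clear of the slicer while turning.

```bash
cat > go.py <<'E'
# usage: go.py x y z yaw : remaining shift in present tool axes (mm) & turn (deg about tool z)
from h import *; import sys
from scipy.spatial.transform import Rotation as R
s=observe(); t=np.array([float(a) for a in sys.argv[1:4]]); r=R.from_euler("xyz",s["tool_rot"])
g=R.from_euler("xyz",[np.pi,0,float(sys.argv[4])])
np.set_printoptions(precision=1,suppress=True)
print("t",round(s["time"],2),"turn",np.degrees((r.inv()*g).as_rotvec()),"shift now axes",1000*r.inv().apply(t-s["tcp_pos"]),"shift in target axes",1000*g.inv().apply(t-s["tcp_pos"]),"w",s["width"],"F",s["grasp_force"],"pos",np.round(s["tcp_pos"],4))
E
python3 -m pendant '{"travel":[[0,0,-32],[0,0,-32],[0,0,-32],[0,0,-32],[0,0,-32],[0,0,-32],[0,0,-32]],"turn":[[0,0,-10],[0,0,-10],[0,0,-10],[0,0,-10],[0,0,-10],[0,0,-10],[0,0,-10]],"fingers":[1,1,1,1,1,1,1]}'
python3 go.py .42 0 .45 1.57
python3 go.py .45 .3 .45 1.57
python3 - <<'E'
from h import *
im,d,P=cloud("scene")
c=np.array([.393,.1567]); D=np.linalg.norm(P[...,:2]-c,axis=-1)
m=(d>0)&(D>.03)&(D<.1)&(P[...,2]>.012)&(P[...,2]<.2)&(P[...,1]<.2)
p=P[m]; a=np.degrees(np.arctan2(p[:,1]-c[1],p[:,0]-c[0]))
for k in range(-180,180,15):
    s=(a>=k)&(a<k+15)
    if s.sum(): print(k,s.sum(),"min dist",D[m][s].min().round(3),"zmax",p[s][:,2].max().round(3))
E
```

```text
time: 2.48
tcp_pos: [0.2136, -0.5872, 0.4564]
tool_rot: [3.142, 0.0, 1.576]
contact_force: [-1.0, -0.8, 0.3]
width: 0.0851
grasp_force: 0.0
t 2.48 turn [0.  0.  0.4] shift now axes [586.1 209.7   6.4] shift in target axes [587.4 206.    6.4] w 0.08514710978516346 F 0.0 pos [ 0.2 -0.6  0.5]
t 2.48 turn [0.  0.  0.4] shift now axes [885.9 241.3   6.4] shift in target axes [887.4 235.7   6.4] w 0.08514710978516346 F 0.0 pos [ 0.2 -0.6  0.5]
-60 131 min dist 0.076 zmax 0.069
-45 316 min dist 0.059 zmax 0.076
-30 338 min dist 0.056 zmax 0.088
-15 354 min dist 0.049 zmax 0.088
0 342 min dist 0.049 zmax 0.089
15 294 min dist 0.055 zmax 0.089
30 18 min dist 0.069 zmax 0.051
```

```bash

python3 -m pendant '{"travel":[[40,21,0],[40,21,0],[40,21,0],[40,21,0],[40,21,0],[40,21,0],[40,21,0],[40,21,0],[40,21,0],[40,20,0]],"turn":[[0,0,0],[0,0,0],[0,0,0],[0,0,0],[0,0,0],[0,0,0],[0,0,0],[0,0,0],[0,0,0],[0,0,0]],"fingers":[1,1,1,1,1,1,1,1,1,1]}' &&
python3 -m pendant '{"travel":[[50,0,0],[50,0,0],[50,0,0],[50,0,0],[50,0,0],[50,0,0],[50,0,0],[50,0,0],[50,0,0],[30,0,0]],"turn":[[0,0,-4],[0,0,-4],[0,0,-4],[0,0,-4],[0,0,-4],[0,0,-4],[0,0,-4],[0,0,-4],[0,0,-4],[0,0,-4]],"fingers":[1,1,1,1,1,1,1,1,1,1]}'
python3 - <<'E'
from h import *
im,d,P=cloud("wrist"); cv2.imwrite("pics/w1.png",im[...,::-1])
print(np.array(camera_model("wrist")["pose"]).round(3))
E
python3 go.py .393 .1567 .25 2.269
```

```text
time: 3.78
tcp_pos: [0.4232, -0.186, 0.4553]
tool_rot: [3.141, 0.0, 1.57]
contact_force: [0.9, 0.4, -0.6]
width: 0.0853
grasp_force: 0.0
time: 5.03
tcp_pos: [0.2818, 0.2639, 0.4553]
tool_rot: [3.141, -0.0, 2.272]
contact_force: [0.2, 0.4, 1.2]
width: 0.0853
grasp_force: 0.0
[[ 0.761  0.624  0.177  0.237]
 [ 0.648 -0.733 -0.206  0.317]
 [ 0.001  0.271 -0.962  0.598]
 [ 0.     0.     0.     1.   ]]
t 5.08 turn [ 0.  -0.1  0.4] shift now axes [-156.    15.1  205.1] shift in target axes [-155.6   16.3  205.3] w 0.08543497984926614 F 0.0 pos [0.3 0.3 0.5]
```

View pics/w1.png

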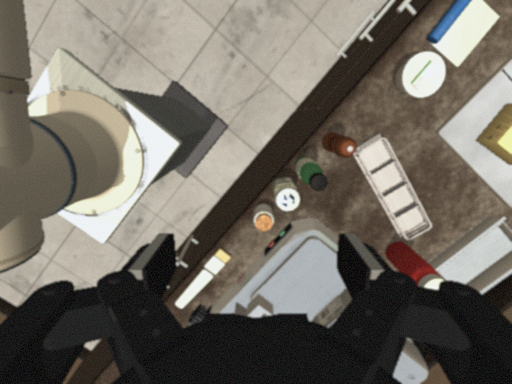

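The wrist view shows the rack whole (355,140 to 428,232), with the mill at 340,145, oil 313,175, jar 287,195, pot 263,218, squeeze bottle 410,262 and tub 423,74. It is a good view for refining the rack pose.

```bash
sed -i 's/\["scene","side"\]/["wrist","scene","side"]/' fit.py
sed -i 's/    if c=="scene":/    if 0:/' fit.py
cat >> fit.py <<'E'
    # template fit: gallery + dividers lines in rack frame, points above 12 mm
    q=p[(p[:,2]>.012)&(p[:,2]<.037)][:,:2]
    def res(x):
        co,si=np.cos(x[2]),np.sin(x[2]); e=q-x[:2]; X=e@[co,si]; Y=e@[-si,co]
        return np.min(np.abs(np.stack([np.abs(X)-.0335,np.abs(Y)-.1235,np.abs(Y)-.06,Y])),0)
    s=least_squares(res,[.5757,.3879,np.radians(73.7)],loss="soft_l1",f_scale=.002)
    print(c,"template",s.x,np.median(abs(s.fun)),len(q),[ (s.x[:2]+b*np.array([-np.sin(s.x[2]),np.cos(s.x[2])])).round(4) for b in(-.09,-.03,.03,.09)])
E
python3 fit.py
```

```text
wrist oil_bottle [0.3919 0.2966] res 0.00020277269613302312 ztop 0.15975304180163025
wrist pepper_mill [0.4025 0.3743] res 0.00023745975734780142 ztop 0.12676013225851424
wrist spice_jar [0.3884 0.2307] res 0.001258276157387564 ztop 0.10065917291833408
wrist mustard_pot [0.3948 0.1536] res 0.00020819390240480774 ztop 0.06828452773715649
wrist squeeze_bottle [0.7101 0.2863] res 0.00037486445530144664 ztop 0.15846240165798436
wrist low_tub [0.4399 0.5758] res 0.0008225647265129588 ztop 0.052394045456544136
wrist rack ((577.6917114257812, 384.706298828125), (67.70724487304688, 248.54461669921875), 73.4069595336914) 3543
wrist rack ((577.5062866210938, 385.5978698730469), (65.34663391113281, 244.24127197265625), 73.66107940673828) 788
wrist template [0.5771 0.3847 1.282 ] 0.0023588251413118808 1223 [array([0.6634, 0.3591]), array([0.6059, 0.3762]), array([0.5484, 0.3932]), array([0.4908, 0.4103])]
scene oil_bottle -
scene pepper_mill [0.3998 0.3768] res 0.0004041737097101941 ztop 0.1270446809745724
scene spice_jar [0.3865 0.2322] res 0.001293465726080148 ztop 0.10175783769230261
scene mu
[... 771 characters left out ...]
7] res 0.0013747360075448238 ztop 0.10127441373744693
side mustard_pot [0.3936 0.1567] res 0.00036523829702075905 ztop 0.06868490764775396
side squeeze_bottle [0.7085 0.2899] res 0.0006380142358718525 ztop 0.19005051685271104
side low_tub [0.4365 0.5795] res 0.0012510771990310067 ztop 0.053529914938073554
side rack ((583.1444702148438, 394.26007080078125), (85.42701721191406, 257.9237365722656), 73.93087768554688) 1972
side rack ((575.4688720703125, 387.9429931640625), (68.12411499023438, 245.2479248046875), 73.70098114013672) 440
side template [0.5754 0.3894 1.2869] 0.0020660960118940863 703 [array([0.6618, 0.3642]), array([0.6042, 0.381 ]), array([0.5466, 0.3978]), array([0.489 , 0.4146])]
```

Between the cameras there is a consistent offset of about 2–3 mm, so I'll average them and check against the TCP once the pot is held. Now to the pot.

```bash

python3 -m pendant '{"travel":[[-31.5,3,0],[-31.5,3,0],[-31.5,3,0],[-31.5,3,0],[-31.5,3,0],[0,0,45],[0,0,50],[0,0,50],[0,0,50],[0,0,50]],"turn":[[0,0,0],[0,0,0],[0,0,0],[0,0,0],[0,0,0],[0,0,0],[0,0,0],[0,0,0],[0,0,0],[0,0,0]],"fingers":[0.72,0.72,0.72,0.72,0.72,0.72,0.72,0.72,0.72,0.72]}'
python3 go.py .3938 .1553 .022 2.269
```

```text
time: 7.52
tcp_pos: [0.3959, 0.1514, 0.209]
tool_rot: [3.141, 0.0, 2.269]
contact_force: [1.7, 0.5, -0.9]
width: 0.0614
grasp_force: 0.0
t 7.53 turn [ 0.  0. -0.] shift now axes [  4.4   0.7 187. ] shift in target axes [  4.3   0.9 187. ] w 0.06141952527943642 F 0.0 pos [0.4 0.2 0.2]
```

```bash

python3 -m pendant '{"travel":[[2.2,0.5,45],[2.2,0.5,45],[0,0,40],[0,0,30],[0,0,20],[0,0,7],[0,0,0],[0,0,0],[0,0,0],[0,0,0]],"turn":[[0,0,0],[0,0,0],[0,0,0],[0,0,0],[0,0,0],[0,0,0],[0,0,0],[0,0,0],[0,0,0],[0,0,0]],"fingers":[0.72,0.72,0.72,0.72,0.72,0.72,0.72,0,0,0]}'
python3 -m pendant '{"travel":[[0,0,0],[0,0,0],[0,0,-5],[0,0,-20],[0,0,-40],[0,0,-40],[0,0,-40]],"turn":[[0,0,0],[0,0,0],[0,0,0],[0,0,0],[0,0,0],[0,0,0],[0,0,0]],"fingers":[0,0,0,0,0,0,0]}'
cat > held.py <<'E'
from h import *; import sys
from scipy.optimize import least_squares
n,r,a,b=sys.argv[1],float(sys.argv[2]),float(sys.argv[3]),float(sys.argv[4]) # z range below TCP
s=observe(); T=np.array(s["tcp_pos"]); y=s["tool_rot"][2]
tx=np.array([np.cos(y),np.sin(y)]); ty=np.array([np.sin(y),-np.cos(y)])
for c in ["scene","side"]:
    im,d,P=cloud(c); cam=np.array(camera_model(c)["pose"])[:2,3]
    D=np.linalg.norm(P[...,:2]-T[:2],axis=-1); z=P[...,2]-T[2]
    q=P[(d>0)&(D<r+.012)&(z>a)&(z<b)][:,:2]
    if len(q)<15: print(c,"few",len(q)); continue
    f=least_squares(lambda x:np.linalg.norm(q-x,axis=1)-r,T[:2]+.002*(T[:2]-cam),loss="soft_l1",f_scale=.002)
    e=1000*(f.x-T[:2]); zz=P[(d>0)&(D<r+.012)&(z<.0)][:,2]
    print(c,n,len(q),"obj-TCP world mm",e.round(1),"tool x,y",round(e@tx,1),round(e@ty,1),"zmin",np.percentile(zz,2).round(4))
print(T.round(4),s["width"])
E
python3 held.py mustard_pot .022 -.016 -.003
python3 go.py .394 .155 .25 2.855
```

```text
time: 8.78
tcp_pos: [0.3942, 0.1555, 0.0243]
tool_rot: [3.14, 0.001, 2.269]
contact_force: [-1.1, -0.6, 11.5]
width: 0.0419
grasp_force: 59.1
time: 9.65
tcp_pos: [0.3935, 0.1554, 0.1703]
tool_rot: [3.141, 0.0, 2.269]
contact_force: [-0.4, -0.9, -1.4]
width: 0.042
grasp_force: 61.2
scene few 0
side mustard_pot 61 obj-TCP world mm [1.4 1.4] tool x,y 0.2 2.0 zmin -0.6245
[0.3935 0.1554 0.1703] 0.04204284393423396
t 9.75 turn [  0.3   0.3 -33.6] shift now axes [  0.   -1.3 -77.9] shift in target axes [  1.2  -1.3 -77.9] w 0.04263270798799014 F 61.33863804861903 pos [0.4 0.2 0.2]
```

```bash

python3 -m pendant '{"travel":[[0,0,-20],[0,0,-20],[0,0,-20],[0,0,-20],[-3,40,0],[-3,48,0],[-3,50,0],[-3,50,0],[-3,50,0],[-4,35,0]],"turn":[[0,0,-8.4],[0,0,-8.4],[0,0,-8.4],[0,0,-8.4],[0,0,0],[0,0,0],[0,0,0],[0,0,0],[0,0,0],[0,0,0]],"fingers":[0,0,0,0,0,0,0,0,0,0]}'
python3 -m pendant '{"travel":[[0,0,30],[0,0,40],[0,0,40],[0,0,30],[0,0,20]],"turn":[[0,0,0],[0,0,0],[0,0,0],[0,0,0],[0,0,0]],"fingers":[0,0,0,0,0]}'
python3 go.py .49 .4122 .032 2.855
python3 held.py mustard_pot .022 -.016 -.003
python3 - <<'E'
from h import *
im,d,P=cloud("wrist"); cv2.imwrite("pics/w2.png",im[...,::-1])
E
```

```text
time: 11.0
tcp_pos: [0.4892, 0.4138, 0.2475]
tool_rot: [-3.141, -0.001, 2.856]
contact_force: [0.3, -0.1, -1.9]
width: 0.0423
grasp_force: 61.4
time: 11.62
tcp_pos: [0.4882, 0.4113, 0.0862]
tool_rot: [-3.14, -0.002, 2.855]
contact_force: [-0.0, 0.1, -1.5]
width: 0.0419
grasp_force: 61.4
t 11.62 turn [-0.1 -0.1  0. ] shift now axes [-1.5  1.5 54.2] shift in target axes [-1.4  1.4 54.2] w 0.04191803478891202 F 61.38540571555495 pos [0.5 0.4 0.1]
scene mustard_pot 44 obj-TCP world mm [-1.6 -0.3] tool x,y 1.4 -0.8 zmin 0.0011
side mustard_pot 49 obj-TCP world mm [-1.7 -0.2] tool x,y 1.6 -0.6 zmin 0.0021
[0.4882 0.4113 0.0862] 0.04191803478891202
```

View pics/w2.png

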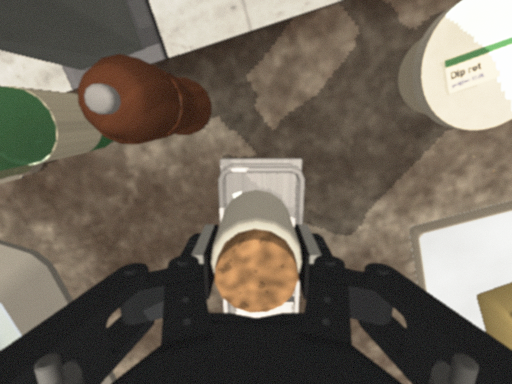

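The wrist view shows the pot hanging over the end bay. The rack rails are at columns 220–303 and the end rail at row 160, with the pot at about column 257. I'll measure both in the same cloud.

```bash
cat > rel.py <<'E'
# rack rails seen by wrist camera, in tool axes relative to the TCP
from h import *
s=observe(); T=np.array(s["tcp_pos"]); y=s["tool_rot"][2]
im,d,P=cloud("wrist")
e=P[...,:2]-T[:2]; X=1000*(e@[np.cos(y),np.sin(y)]); Y=1000*(e@[np.sin(y),-np.cos(y)]); z=P[...,2]
m=(d>0)&(z>.024)&(z<.038)&(abs(X)<260)&(abs(Y)<75)
print(m.sum(),"X",np.percentile(X[m],[0,1,99,100]).round(1),"Y",np.percentile(Y[m],[0,1,99,100]).round(1))
rc=cv2.minAreaRect(np.stack([X[m],Y[m]],1).astype(np.float32)); print(rc)
h,b=np.histogram(Y[m],np.arange(-60,62,2)); print("Y",[(int(b[i]),int(h[i])) for i in range(len(h)) if h[i]>10])
h,b=np.histogram(X[m],np.arange(-260,262,2)); print("X",[(int(b[i]),int(h[i])) for i in range(len(h)) if h[i]>20])
k=(d>0)&(z>T[2]-.02)&(z<T[2]+.0)&(abs(X)<40)&(abs(Y)<40); print("obj",k.sum(),"X",np.percentile(X[k],[1,99]).round(1),"Y",np.percentile(Y[k],[1,99]).round(1))
E
python3 rel.py
```

```text
1591 X [-100.5  -97.7   88.9   90.9] Y [-58.7 -53.7  35.3  35.8]
((-3.6980056762695312, -3.6762847900390625), (85.39629364013672, 205.0049285888672), 78.95530700683594)
Y [(-56, 11), (-54, 19), (-52, 23), (-50, 27), (-48, 41), (-46, 46), (-44, 94), (-42, 99), (-30, 106), (-28, 152), (-26, 74), (-24, 17), (-22, 13), (-20, 19), (-18, 16), (-16, 14), (-14, 18), (-12, 18), (-10, 12), (-8, 18), (-6, 18), (-4, 12), (-2, 18), (0, 17), (2, 12), (4, 18), (6, 18), (8, 14), (10, 16), (12, 18), (14, 15), (16, 15), (18, 18), (20, 18), (22, 13), (24, 16), (26, 22), (28, 23), (30, 101), (32, 210), (34, 132)]
X [(-96, 25), (-94, 21), (-92, 42), (-10, 24), (-8, 24), (-6, 31), (-4, 26), (-2, 28), (0, 27), (2, 26), (4, 25), (6, 25), (8, 27), (10, 28), (12, 29), (14, 30), (16, 31), (18, 33), (20, 28), (22, 33), (24, 38), (26, 171), (28, 213), (30, 56), (56, 27), (58, 23), (64, 23), (66, 21), (68, 23), (70, 22), (78, 21), (82, 21)]
obj 538 X [ 8.8 21.9] Y [-19.7  19.5]
```

```bash

python3 -m pendant '{"travel":[[-1,1.2,8],[-1,1.2,12],[0,0,12],[0,0,10],[0,0,6],[0,0,3],[0,0,1.5],[0,0,1],[0,0,0]],"turn":[[0,0,0],[0,0,0],[0,0,0],[0,0,0],[0,0,0],[0,0,0],[0,0,0],[0,0,0],[0,0,0]],"fingers":[0,0,0,0,0,0,0,0,0]}'
```

```text
time: 12.95
tcp_pos: [0.4919, 0.4137, 0.035]
tool_rot: [3.141, 0.0, 2.855]
contact_force: [-0.0, -0.5, -1.0]
width: 0.0426
grasp_force: 61.4
```

```bash

python3 -m pendant '{"travel":[[0,0,2],[0,0,2],[0,0,1],[0,0,0]],"turn":[[0,0,0],[0,0,0],[0,0,0],[0,0,0]],"fingers":[0,0,0,0]}'; python3 rel.py
```

```text
time: 13.45
tcp_pos: [0.4917, 0.4136, 0.0296]
tool_rot: [-3.141, -0.0, 2.855]
contact_force: [-0.2, -0.3, -2.6]
width: 0.0422
grasp_force: 61.4
3021 X [-51.5 -47.3  91.8  94.1] Y [-65.9 -58.6  31.2  32.1]
((23.189369201660156, -11.2147216796875), (81.67474365234375, 166.03286743164062), 71.75525665283203)
Y [(-60, 21), (-58, 41), (-56, 44), (-54, 50), (-52, 104), (-50, 107), (-48, 220), (-46, 283), (-44, 16), (-34, 61), (-32, 159), (-30, 153), (-28, 35), (-26, 32), (-24, 40), (-22, 44), (-20, 50), (-18, 46), (-16, 59), (-14, 54), (-12, 55), (-10, 60), (-8, 60), (-6, 53), (-4, 60), (-2, 61), (0, 59), (2, 50), (4, 62), (6, 61), (8, 53), (10, 53), (12, 58), (14, 52), (16, 44), (18, 43), (20, 44), (22, 35), (24, 37), (26, 84), (28, 194), (30, 105)]
X [(4, 25), (6, 44), (8, 86), (10, 89), (12, 78), (14, 84), (16, 129), (18, 126), (20, 275), (22, 99), (24, 57), (26, 60), (28, 172), (30, 373), (32, 321), (58, 48), (60, 60), (62, 49), (64, 57), (66, 49), (68, 58), (70, 54), (72, 56), (74, 48), (76, 51), (78, 54), (80, 52), (82, 49), (84, 53), (86, 50), (88, 47), (90, 42), (92, 25)]
obj 1321 X [ 4.2 33.3] Y [-31.   29.6]
```

```bash

python3 -m pendant '{"travel":[[0,0,1],[0,0,0.5],[0,0,0],[0,0,0],[0,0,-1],[0,0,-3],[0,0,-6],[0,0,-20],[0,0,-40],[0,0,-40]],"turn":[[0,0,0],[0,0,0],[0,0,0],[0,0,0],[0,0,0],[0,0,0],[0,0,0],[0,0,0],[0,0,0],[0,0,0]],"fingers":[0,0,0.56,0.56,0.58,0.6,0.65,0.7,0.8,0.8]}'
python3 go.py .388 .2318 .25 2.3
cat > chk.py <<'E'
# placed objects in the rack frame, each camera on its own terms
from fit import *
E
python3 fit.py | grep -E "spice|mustard|oil|pepper|template"
```

```text
time: 14.75
tcp_pos: [0.4916, 0.4136, 0.1396]
tool_rot: [-3.141, -0.0, 2.855]
contact_force: [0.9, -0.1, 0.1]
width: 0.068
grasp_force: 0.0
t 14.75 turn [-0.  -0.  31.8] shift now axes [  48.1 -203.7 -110.3] shift in target axes [ -66.5 -198.4 -110.4] w 0.06801468049354072 F 0.0 pos [0.5 0.4 0.1]
wrist oil_bottle [0.3937 0.3002] res 0.00026571043488726395 ztop 0.15110241491758902
wrist pepper_mill [0.4033 0.3773] res 0.00014339529993372124 ztop 0.13192909266123745
wrist spice_jar [0.394  0.2312] res 0.0006952536336717555 ztop 0.09522216394273438
wrist mustard_pot [0.4946 0.4151] res 0.00020817686621213242 ztop 0.07827478531927026Traceback (most recent call last):
  File "fit.py", line 17, in <module>
    o=[k for k in outline_of(c,"rack") if (k["box"][2]-k["box"][0])>70][0]
      ~~~~~~~~~~~~~~~~~~~~~~~~~~~~~~~~~~~~~~~~~~~~~~~~~~~~~~~~~~~~~~~~~^^^
IndexError: list index out of range
```

```bash
sed -i 's/\["wrist","scene","side"\]/["scene","side"]/' fit.py
python3 fit.py | grep -E "spice|mustard|oil|pepper|template"
python3 - <<'E'
from h import *
im,d,P=cloud("wrist"); cv2.imwrite("pics/w3.png",im[...,::-1])
E
```

```text
scene oil_bottle [0.3895 0.2989] res 0.0003540715643997692 ztop 0.1603884171467198
scene pepper_mill [0.3998 0.3768] res 0.00040657616804875424 ztop 0.1269256687084781
scene spice_jar [0.3869 0.232 ] res 0.001227713889903767 ztop 0.10187855257125722
scene mustard_pot [0.4905 0.4137] res 0.0005210709429778956 ztop 0.13349406660467708
scene template [0.5751 0.3889 1.2731] 0.0022532358467395805 1031 [array([0.6611, 0.3625]), array([0.6038, 0.3801]), array([0.5464, 0.3977]), array([0.4891, 0.4153])]
side oil_bottle [0.3903 0.2992] res 0.0004411168718577267 ztop 0.16025810126595216
side pepper_mill [0.4005 0.3772] res 0.00047839732309213137 ztop 0.12733768262796427
side spice_jar [0.3872 0.2328] res 0.001370177216364822 ztop 0.10103659728374242
side mustard_pot [0.4909 0.4142] res 0.0006380308356685408 ztop 0.07417022967725971
side template [0.5763 0.3906 1.2906] 0.0010857052644773352 507 [array([0.6628, 0.3657]), array([0.6051, 0.3823]), array([0.5474, 0.3989]), array([0.4898, 0.4155])]
```

View pics/w3.png

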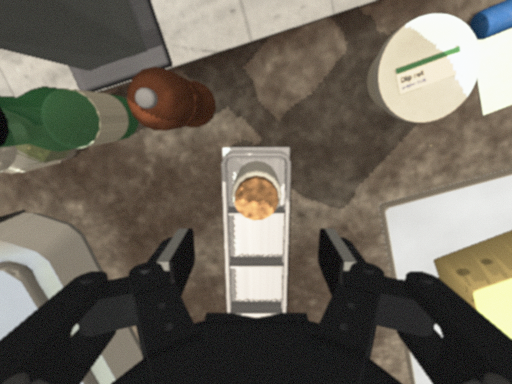

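The pot sits in the end bay, clear of the end rail (row 150) and divider (row 212). Now the jar, with the fingers closing along world x.

```bash

python3 -m pendant '{"travel":[[0,0,-20],[0,0,-20],[0,0,-20],[0,0,-20],[0,0,-20],[0,0,-10],[0,0,0],[0,0,0]],"turn":[[0,0,9.2],[0,0,9.2],[0,0,9.2],[0,0,9.2],[0,0,9.2],[0,0,9.2],[0,0,9.2],[0,0,9.2]],"fingers":[0.8,0.8,0.8,0.8,0.8,0.8,0.8,0.8]}'
python3 -m pendant '{"travel":[[-36,-20.7,0],[-36,-20.7,0],[-36,-20.7,0],[-36,-20.7,0],[-36,-20.7,0],[0,0,30],[0,0,30],[0,0,0]],"turn":[[0,0,0],[0,0,0],[0,0,0],[0,0,0],[0,0,0],[0,0,0],[0,0,0],[0,0,0]],"fingers":[0.8,0.8,0.8,0.8,0.8,0.8,0.8,0.8]}'
python3 go.py .388 .2318 .051 1.571
```

```text
time: 17.0
tcp_pos: [0.4918, 0.4137, 0.2485]
tool_rot: [3.141, -0.0, 1.565]
contact_force: [-1.0, 0.5, -0.3]
width: 0.068
grasp_force: 0.0
time: 18.0
tcp_pos: [0.3872, 0.2332, 0.1872]
tool_rot: [-3.139, 0.001, 1.57]
contact_force: [0.6, -0.7, 0.7]
width: 0.0681
grasp_force: 0.0
t 18.0 turn [-0.2  0.1 -0. ] shift now axes [ -1.2   1.2 136.2] shift in target axes [ -1.4   0.8 136.2] w 0.06810758226686135 F 0.0 pos [0.4 0.2 0.2]
```

```bash

python3 -m pendant '{"travel":[[-1.4,0.8,20],[0,0,30],[0,0,30],[0,0,30],[0,0,20],[0,0,6],[0,0,0],[0,0,0],[0,0,0],[0,0,0]],"turn":[[0,0,0],[0,0,0],[0,0,0],[0,0,0],[0,0,0],[0,0,0],[0,0,0],[0,0,0],[0,0,0],[0,0,0]],"fingers":[0.8,0.8,0.8,0.8,0.8,0.8,0,0,0,0]}'
python3 -m pendant '{"travel":[[0,0,-2],[0,0,-20],[0,0,-40],[0,0,-40],[0,0,-40],[0,0,-40],[0,0,-30],[0,0,0],[0,0,0],[0,0,0]],"turn":[[0,0,0],[0,0,0],[0,0,-9.2],[0,0,-9.2],[0,0,-9.2],[0,0,-9.2],[0,0,-9.2],[0,0,-9.2],[0,0,-9.2],[0,0,-9.2]],"fingers":[0,0,0,0,0,0,0,0,0,0]}'
python3 go.py .5481 .3963 .17 2.856
```

```text
time: 19.25
tcp_pos: [0.3895, 0.2325, 0.0534]
tool_rot: [3.14, -0.001, 1.571]
contact_force: [-3.3, -0.9, 10.2]
width: 0.0504
grasp_force: 62.3
time: 20.5
tcp_pos: [0.3889, 0.2322, 0.2649]
tool_rot: [3.141, 0.001, 2.86]
contact_force: [0.8, -0.3, -0.6]
width: 0.0503
grasp_force: 62.9
t 20.5 turn [0.  0.  0.3] shift now axes [-107.4  201.7   95.1] shift in target axes [-106.5  202.3   94.9] w 0.05034143272296932 F 62.896746564656496 pos [0.4 0.2 0.3]
```

```bash

python3 -m pendant '{"travel":[[-17.8,33.7,0],[-17.8,33.7,0],[-17.8,33.7,0],[-17.8,33.7,0],[-17.8,33.7,0],[-17.8,33.7,0],[0,0,40],[0,0,40],[0,0,20],[0,0,0]],"turn":[[0,0,0],[0,0,0],[0,0,0],[0,0,0],[0,0,0],[0,0,0],[0,0,0],[0,0,0],[0,0,0],[0,0,0]],"fingers":[0,0,0,0,0,0,0,0,0,0]}'
python3 go.py .5481 .3963 .062 2.856
python3 held.py spice_jar .0235 -.04 -.006
python3 rel.py
python3 - <<'E'
from h import *
im,d,P=cloud("wrist"); 
im2,_,_=cloud("side"); cv2.imwrite("pics/w4.png",np.hstack([cv2.resize(im,(400,300)),cv2.resize(im2[100:280,150:390],(400,300))])[...,::-1])
E
```

```text
time: 21.75
tcp_pos: [0.5478, 0.3956, 0.1633]
tool_rot: [-3.139, -0.002, 2.855]
contact_force: [0.4, -0.7, -0.5]
width: 0.0505
grasp_force: 62.9
t 21.75 turn [-0.1 -0.1 -0.1] shift now axes [ -0.3   1.  101.3] shift in target axes [ -0.1   0.8 101.3] w 0.0505259223803402 F 62.93622834607959 pos [0.5 0.4 0.2]
scene spice_jar 216 obj-TCP world mm [-2.7 -2.9] tool x,y 1.7 -3.5 zmin 0.002
side spice_jar 202 obj-TCP world mm [-1.6 -1.8] tool x,y 1.0 -2.1 zmin 0.0027
[0.5478 0.3956 0.1633] 0.0505259223803402
1650 X [-158.  -156.3  141.9  148.8] Y [-75.  -68.9  32.2  32.6]
((-3.74261474609375, -19.01931381225586), (106.3063735961914, 306.2292785644531), 88.74491119384766)
Y [(-60, 25), (-58, 25), (-56, 23), (-54, 18), (-52, 22), (-50, 21), (-48, 35), (-46, 62), (-44, 14), (-34, 45), (-32, 196), (-30, 178), (-28, 18), (-26, 16), (-24, 15), (-22, 16), (-20, 19), (-18, 18), (-16, 16), (-14, 16), (-12, 15), (-10, 16), (-8, 16), (-6, 13), (-4, 16), (-2, 16), (0, 16), (2, 16), (4, 21), (6, 15), (8, 16), (10, 16), (12, 16), (14, 16), (16, 16), (18, 16), (20, 14), (22, 16), (24, 17), (26, 19), (28, 205), (30, 189), (32, 37)]
X [(-158, 34), (-156, 46), (28, 72), (30, 126), (60, 26), (76, 23), (86, 28), (88, 130), (90, 109), (92, 49), (118, 58), (120, 51), (122, 26), (124, 22)]
obj 659 X [ 5.3 26.5] Y [-25.9  22.3]
```

View pics/w4.png

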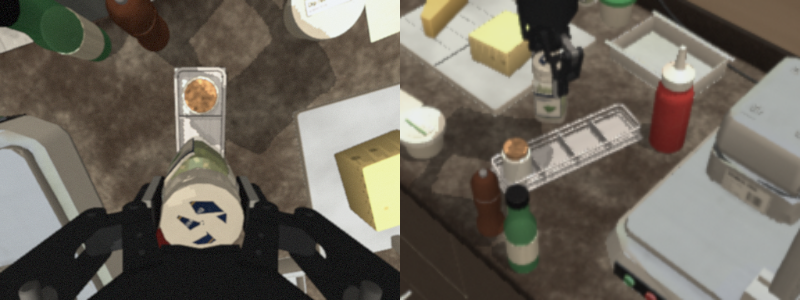

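The pot stands well in its bay (side crop 515,155). The jar hangs over the second bay and the fit puts it a bit off the TCP. I'll check for tilt by slicing it at several heights.

```bash
for z in "-.05 -.038" "-.038 -.026" "-.026 -.014" "-.014 -.002" ; do python3 held.py spice_jar .0235 $z | head -2 | cut -c1-90; done
```

```text
scene spice_jar 70 obj-TCP world mm [-2.  -2.7] tool x,y 1.2 -3.1 zmin 0.0024
side spice_jar 63 obj-TCP world mm [-1.8 -2.1] tool x,y 1.1 -2.6 zmin 0.003
scene spice_jar 83 obj-TCP world mm [-2.9 -3. ] tool x,y 2.0 -3.7 zmin 0.0022
side spice_jar 79 obj-TCP world mm [-1.9 -2.5] tool x,y 1.1 -2.9 zmin 0.003
scene spice_jar 82 obj-TCP world mm [-2.7 -2.6] tool x,y 1.9 -3.2 zmin 0.0016
side spice_jar 80 obj-TCP world mm [-2.3 -2.1] tool x,y 1.6 -2.7 zmin 0.0028
scene spice_jar 70 obj-TCP world mm [-2.8 -1.9] tool x,y 2.1 -2.7 zmin 0.0022
side spice_jar 72 obj-TCP world mm [-2.2 -2.2] tool x,y 1.5 -2.7 zmin 0.0031
```

```bash
for r in .0235 .0245 .0255; do python3 held.py spice_jar $r -.045 -.006 | head -2 | cut -c1-90; done
python3 - <<'E'
from h import *
from scipy.optimize import least_squares
T=np.array(observe()["tcp_pos"])
q=[]
for c in ["scene","side"]:
    im,d,P=cloud(c); D=np.linalg.norm(P[...,:2]-T[:2],axis=-1); z=P[...,2]-T[2]
    q=P[(d>0)&(D<.036)&(z>-.045)&(z<-.006)][:,:2]
    f=least_squares(lambda x:np.linalg.norm(q-x[:2],axis=1)-x[2],[*T[:2],.024],loss="soft_l1",f_scale=.001)
    print(c,1000*(f.x[:2]-T[:2]),f.x[2],np.median(abs(f.fun)))
E
```

```text
scene spice_jar 244 obj-TCP world mm [-2.7 -2.8] tool x,y 1.8 -3.4 zmin 0.002
side spice_jar 236 obj-TCP world mm [-2.1 -2.4] tool x,y 1.4 -2.9 zmin 0.0032
scene spice_jar 239 obj-TCP world mm [-1.8 -1.9] tool x,y 1.2 -2.4 zmin 0.0019
side spice_jar 243 obj-TCP world mm [-1.4 -1.1] tool x,y 1.1 -1.4 zmin 0.0027
scene spice_jar 248 obj-TCP world mm [-1.  -1.2] tool x,y 0.6 -1.4 zmin 0.0017
side spice_jar 233 obj-TCP world mm [-0.7 -0.4] tool x,y 0.5 -0.6 zmin 0.0021
scene [-0.00626567 -0.20818231] 0.026854119411135153 0.0009704723452070643
side [-0.58026124 -0.3763253 ] 0.025571648247676597 0.0010712462424952406
```

The jar is really about 51 mm across and nearly centred in the fingers. I'll apply a small correction, lower it to just above the rails, and measure again.

```bash

python3 -m pendant '{"travel":[[-0.6,0.8,15],[0,0,25],[0,0,20],[0,0,8],[0,0,0]],"turn":[[0,0,0],[0,0,0],[0,0,0],[0,0,0],[0,0,0]],"fingers":[0,0,0,0,0]}'
python3 go.py .5481 .3963 .062 2.856; python3 rel.py; python3 held.py spice_jar .0255 -.042 -.006
python3 - <<'E'
from h import *
im,d=snapshot("wrist"); cv2.imwrite("pics/w5.png",im[...,::-1])
E
```

```text
time: 23.42
tcp_pos: [0.5492, 0.3965, 0.0956]
tool_rot: [-3.141, -0.001, 2.855]
contact_force: [0.4, -0.0, -1.6]
width: 0.0503
grasp_force: 62.9
t 23.43 turn [-0.  -0.  -0.1] shift now axes [ 1.  -0.5 33.6] shift in target axes [ 1.  -0.5 33.6] w 0.05030992970309996 F 62.94104050844908 pos [0.5 0.4 0.1]
2722 X [-13.   -5.3 138.1 142.6] Y [-74.8 -69.6  32.1  32.5]
((64.02238464355469, -8.709190368652344), (89.19876861572266, 171.57705688476562), 72.22093200683594)
Y [(-60, 24), (-58, 34), (-56, 34), (-54, 32), (-52, 46), (-50, 41), (-48, 69), (-46, 128), (-44, 36), (-34, 87), (-32, 308), (-30, 289), (-28, 33), (-26, 29), (-24, 25), (-22, 25), (-20, 28), (-18, 27), (-16, 29), (-14, 23), (-12, 25), (-10, 25), (-8, 29), (-6, 25), (-4, 28), (-2, 21), (0, 28), (2, 26), (4, 29), (6, 26), (8, 24), (10, 28), (12, 27), (14, 29), (16, 26), (18, 25), (20, 25), (22, 30), (24, 30), (26, 37), (28, 348), (30, 313), (32, 46)]
X [(-4, 21), (-2, 26), (0, 24), (2, 25), (4, 25), (6, 24), (8, 28), (10, 24), (12, 30), (14, 23), (16, 22), (18, 29), (20, 30), (22, 23), (24, 29), (26, 25), (28, 103), (30, 226), (32, 30), (34, 24), (36, 26), (38, 32), (40, 23), (42, 34), (44, 32), (46, 28), (48, 34), (50, 33), (52, 21), (54, 30), (56, 32), (58, 34), (60, 24), (62, 36), (64, 36), (66, 36), (68, 35), (70, 30), (74, 33), (76, 35), (78, 36), (80, 37), (82, 44), (84, 38), (86, 46), (88, 188), (90, 225), (92, 66), (118, 125), (120, 113), (122, 53), (124, 50), (126, 36), (128, 33), (130, 37), (132, 30), (134, 26), (136, 24)]
obj 665 X [ 5.1 26.3] Y [-25.7  22.4]
scene spice_jar 187 obj-TCP world mm [-1.  -1.1] tool x,y 0.7 -1.3 zmin 0.002
side spice_jar 183 obj-TCP world mm [-0.6 -0.2] tool x,y 0.5 -0.4 zmin 0.0026
[0.5496 0.3968 0.0964] 0.05080282324668384
```

View pics/w5.png

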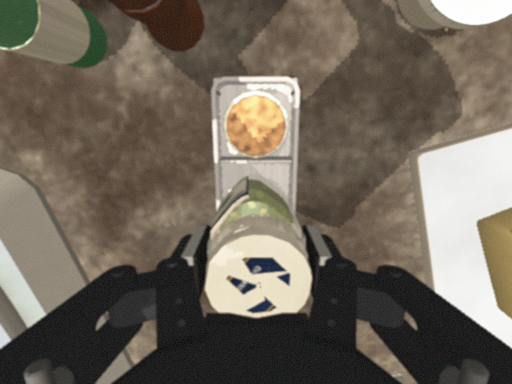

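The divider (row 158) and rails (cols 214, 298) bracket the jar symmetrically. A last small correction, then lower while watching the force.

```bash

python3 -m pendant '{"travel":[[-0.5,0.6,4],[0,0,5],[0,0,5],[0,0,4],[0,0,4],[0,0,3],[0,0,3],[0,0,0]],"turn":[[0,0,0],[0,0,0],[0,0,0],[0,0,0],[0,0,0],[0,0,0],[0,0,0],[0,0,0]],"fingers":[0,0,0,0,0,0,0,0]}'
```

```text
time: 24.62
tcp_pos: [0.55, 0.397, 0.068]
tool_rot: [-3.141, -0.0, 2.855]
contact_force: [-0.7, -0.1, -1.0]
width: 0.0508
grasp_force: 63.0
```

Inside the bay with no contact. Lower the rest.

```bash

python3 -m pendant '{"travel":[[0,0,3],[0,0,3],[0,0,2],[0,0,1],[0,0,0]],"turn":[[0,0,0],[0,0,0],[0,0,0],[0,0,0],[0,0,0]],"fingers":[0,0,0,0,0]}'
python3 held.py spice_jar .0255 -.03 -.006; python3 fit.py | grep -E "pepper|spice"
```

```text
time: 25.25
tcp_pos: [0.5501, 0.3971, 0.0592]
tool_rot: [-3.142, -0.0, 2.855]
contact_force: [-0.4, 0.1, -1.8]
width: 0.0505
grasp_force: 63.0
scene spice_jar 159 obj-TCP world mm [-1.3 -1.8] tool x,y 0.8 -2.1 zmin 0.0014
side spice_jar 138 obj-TCP world mm [-0.9 -0.9] tool x,y 0.6 -1.1 zmin 0.0016
[0.5501 0.3971 0.0592] 0.05047090511403253
scene pepper_mill [0.3998 0.3768] res 0.00036618294674281397 ztop 0.12743881601669116
scene spice_jar [0.548  0.3954] res 0.001477529888097951 ztop 0.10686842299298802
side pepper_mill [0.4005 0.3771] res 0.0003958228173169612 ztop 0.12604986603690455
side spice_jar [0.5482 0.3951] res 0.001725628749051732 ztop 0.12981469212147548
```

```bash

python3 -m pendant '{"travel":[[0,0,0.8],[0,0,0],[0,0,0],[0,0,0],[0,0,-2],[0,0,-10],[0,0,-40],[0,0,-50],[0,0,-50],[0,0,-30]],"turn":[[0,0,0],[0,0,0],[0,0,0],[0,0,0],[0,0,0],[0,0,0],[0,0,0],[0,0,0],[0,0,0],[0,0,0]],"fingers":[0,0,0.67,0.67,0.7,0.75,0.75,0.75,0.75,0.75]}'
python3 -m pendant '{"travel":[[0,0,-10],[0,0,0],[0,0,0],[0,0,0],[0,0,0],[0,0,0],[0,0,0],[0,0,0]],"turn":[[0,0,9.2],[0,0,9.2],[0,0,9.2],[0,0,9.2],[0,0,9.2],[0,0,9.2],[0,0,9.2],[0,0,9.2]],"fingers":[0.75,0.75,0.75,0.75,0.75,0.75,0.75,0.75]}'
python3 go.py .401 .3765 .065 1.571;  python3 fit.py | grep -E "pepper|spice|must"
```

```text
time: 27.4
tcp_pos: [0.5506, 0.3974, 0.2443]
tool_rot: [3.139, 0.002, 2.855]
contact_force: [-0.6, -0.3, -0.8]
width: 0.0641
grasp_force: 0.0
time: 28.4
tcp_pos: [0.55, 0.3971, 0.2513]
tool_rot: [3.141, -0.0, 1.565]
contact_force: [0.2, 0.4, -0.3]
width: 0.0638
grasp_force: 0.0
t 28.4 turn [ 0.  -0.  -0.3] shift now axes [ -21.5 -149.   186.2] shift in target axes [ -20.6 -149.   186.3] w 0.06383537803824478 F 0.0 pos [0.6 0.4 0.3]
scene pepper_mill [0.3997 0.3768] res 0.00043629998175196555 ztop 0.12663741461905062
scene spice_jar [0.5474 0.3943] res 0.0014032871786008646 ztop 0.10655941344955447
scene mustard_pot [0.4904 0.4139] res 0.0005176867839199618 ztop 0.07473765543233041
side pepper_mill [0.4004 0.377 ] res 0.0005015229867961126 ztop 0.12586944567417643
side spice_jar [0.5482 0.3947] res 0.0013156103057281286 ztop 0.10614677637805894
side mustard_pot [0.4909 0.4144] res 0.0005406267910490134 ztop 0.07404542347952642
```

```bash

python3 -m pendant '{"travel":[[-5.3,-37.2,0],[-5.3,-37.2,0],[-5.3,-37.2,0],[-5.3,-37.3,0],[0,0,0],[0,0,30],[0,0,25],[0,0,0]],"turn":[[0,0,0],[0,0,0],[0,0,0],[0,0,0],[0,0,0],[0,0,0],[0,0,0],[0,0,0]],"fingers":[0.75,0.75,0.75,0.75,0.75,0.75,0.75,0.75]}'
python3 go.py .401 .3765 .065 1.571
```

```text
time: 30.2
tcp_pos: [0.401, 0.3755, 0.1942]
tool_rot: [-3.139, 0.002, 1.57]
contact_force: [0.5, -0.6, -0.6]
width: 0.0642
grasp_force: 0.0
t 30.2 turn [-0.1  0.1 -0. ] shift now axes [  1.2   0.3 129.2] shift in target axes [  1.    0.  129.2] w 0.06416025926044408 F 0.0 pos [0.4 0.4 0.2]
```

```bash

python3 -m pendant '{"travel":[[1,0,25],[0,0,35],[0,0,35],[0,0,25],[0,0,9],[0,0,0],[0,0,0],[0,0,0],[0,0,0],[0,0,0]],"turn":[[0,0,0],[0,0,0],[0,0,0],[0,0,0],[0,0,0],[0,0,0],[0,0,0],[0,0,0],[0,0,0],[0,0,0]],"fingers":[0.75,0.75,0.75,0.75,0.75,0.75,0,0,0,0]}'
python3 -m pendant '{"travel":[[0,0,-2],[0,0,-20],[0,0,-40],[0,0,-40],[0,0,-40],[0,0,-40],[0,0,-10],[0,0,0],[0,0,0],[0,0,0]],"turn":[[0,0,0],[0,0,0],[0,0,-9.2],[0,0,-9.2],[0,0,-9.2],[0,0,-9.2],[0,0,-9.2],[0,0,-9.2],[0,0,-9.2],[0,0,-9.2]],"fingers":[0,0,0,0,0,0,0,0,0,0]}'
python3 go.py .6057 .3793 .18 2.856
```

```text
time: 31.45
tcp_pos: [0.4016, 0.3774, 0.0678]
tool_rot: [3.14, -0.001, 1.57]
contact_force: [-2.3, 0.0, 9.4]
width: 0.0366
grasp_force: 58.9
time: 32.7
tcp_pos: [0.401, 0.3768, 0.2588]
tool_rot: [3.142, 0.0, 2.86]
contact_force: [0.0, 0.9, -2.1]
width: 0.0364
grasp_force: 60.5
t 32.7 turn [0.  0.  0.3] shift now axes [-196.    59.2   78.8] shift in target axes [-195.7   60.1   78.8] w 0.03642351711573379 F 60.45720124966465 pos [0.4 0.4 0.3]
```

```bash

python3 -m pendant '{"travel":[[-39.2,12,0],[-39.2,12,0],[-39.2,12,0],[-39.2,12,0],[-39.2,12,0],[0,0,0],[0,0,40],[0,0,35],[0,0,0]],"turn":[[0,0,0],[0,0,0],[0,0,0],[0,0,0],[0,0,0],[0,0,0],[0,0,0],[0,0,0],[0,0,0]],"fingers":[0,0,0,0,0,0,0,0,0]}'
python3 go.py .6057 .3793 .11 2.856
python3 held.py pepper_mill .0215 -.066 -.05; python3 rel.py
```

```text
time: 33.83
tcp_pos: [0.604, 0.3784, 0.1812]
tool_rot: [-3.138, -0.004, 2.855]
contact_force: [0.9, -0.3, -1.7]
width: 0.0365
grasp_force: 60.6
t 33.83 turn [-0.2 -0.2 -0. ] shift now axes [-1.7  1.6 71.2] shift in target axes [-1.4  1.3 71.2] w 0.03649339495788906 F 60.64700638409704 pos [0.6 0.4 0.2]
scene pepper_mill 112 obj-TCP world mm [ 0.3 -1.5] tool x,y -0.7 -1.4 zmin 0.0025
side pepper_mill 75 obj-TCP world mm [ 1.8 -0.5] tool x,y -1.9 0.1 zmin 0.0034
[0.604  0.3784 0.1812] 0.03649339495788906
1976 X [-188.7 -185.8  151.   151.5] Y [-32.5 -32.1  50.8  57.8]
((-18.369583129882812, 5.441837310791016), (78.25264739990234, 342.9147033691406), 85.40657806396484)
Y [(-34, 32), (-32, 281), (-30, 296), (-28, 29), (-26, 22), (-24, 23), (-22, 21), (-20, 24), (-18, 17), (-16, 18), (-14, 18), (-12, 18), (-10, 16), (-8, 20), (-6, 18), (-4, 19), (-2, 19), (0, 18), (2, 19), (4, 18), (6, 19), (8, 18), (10, 19), (12, 20), (14, 20), (16, 19), (18, 22), (20, 22), (22, 23), (24, 24), (26, 25), (28, 254), (30, 354), (32, 127)]
X [(-186, 23), (-184, 27), (28, 49), (30, 40), (88, 127), (90, 74), (96, 30), (98, 31), (100, 26), (110, 22), (130, 23), (138, 21), (140, 22), (142, 22), (144, 21), (146, 65), (148, 159), (150, 82)]
obj 285 X [ 6.7 16.8] Y [-15.7  15.7]
```

```bash

python3 -m pendant '{"travel":[[-1,0.7,15],[0,0,25],[0,0,20],[0,0,15],[0,0,8],[0,0,6],[0,0,5],[0,0,4],[0,0,2],[0,0,0]],"turn":[[0,0,0],[0,0,0],[0,0,0],[0,0,0],[0,0,0],[0,0,0],[0,0,0],[0,0,0],[0,0,0],[0,0,0]],"fingers":[0,0,0,0,0,0,0,0,0,0]}'
python3 rel.py | head -1; python3 held.py pepper_mill .019 0 .006
```

```text
time: 35.22
tcp_pos: [0.6073, 0.3795, 0.0835]
tool_rot: [3.142, 0.0, 2.855]
contact_force: [0.6, 0.0, -2.2]
width: 0.0363
grasp_force: 60.7
3229 X [-102.9  -86.7  134.6  136.2] Y [-39.  -32.8  31.9  32.3]
scene few 14
side pepper_mill 16 obj-TCP world mm [-0.1 -4.1] tool x,y -1.1 -4.0 zmin 0.0043
[0.6074 0.3796 0.0836] 0.03617820804452255
```

```bash

python3 -m pendant '{"travel":[[0,0,3],[0,0,3],[0,0,2],[0,0,1.5],[0,0,1],[0,0,0]],"turn":[[0,0,0],[0,0,0],[0,0,0],[0,0,0],[0,0,0],[0,0,0]],"fingers":[0,0,0,0,0,0]}'
python3 fit.py | grep -E "pepper|spice|oil"
```

```text
time: 36.12
tcp_pos: [0.6074, 0.3795, 0.073]
tool_rot: [3.141, 0.0, 2.855]
contact_force: [0.5, 0.3, -2.3]
width: 0.0365
grasp_force: 60.8
scene oil_bottle [0.3895 0.2989] res 0.0003149429199640185 ztop 0.16093802658468725
scene pepper_mill [0.6075 0.3781] res 0.0005836702743586795 ztop 0.12248422880594452
scene spice_jar [0.5475 0.3944] res 0.0013415611627051027 ztop 0.10668200267717844
side oil_bottle [0.3903 0.2992] res 0.00040306050993043664 ztop 0.16036721947256702
side pepper_mill [0.6079 0.3796] res 0.0006100474780312455 ztop 0.12398085589172136
side spice_jar [0.548  0.3949] res 0.0013825172521900776 ztop 0.10586777087098072
```

```bash

python3 -m pendant '{"travel":[[0,0,0.8],[0,0,0],[0,0,0],[0,0,0],[0,0,-2],[0,0,-10],[0,0,-40],[0,0,-50],[0,0,-40],[0,0,0]],"turn":[[0,0,0],[0,0,0],[0,0,0],[0,0,0],[0,0,0],[0,0,0],[0,0,0],[0,0,0],[0,0,0],[0,0,0]],"fingers":[0,0,0.55,0.55,0.6,0.65,0.65,0.65,0.65,0.65]}'
python3 go.py .3905 .2985 .108 2.855; python3 fit.py | grep -E "pepper|spice|must|temp"
```

```text
time: 38.17
tcp_pos: [0.6089, 0.3803, 0.2189]
tool_rot: [3.137, 0.005, 2.855]
contact_force: [-0.3, 0.8, -0.3]
width: 0.0552
grasp_force: 0.0
t 38.17 turn [0.3 0.3 0. ] shift now axes [ 186.9 -140.7  109.3] shift in target axes [ 186.3 -140.2  110.9] w 0.05522175463063829 F 0.0 pos [0.6 0.4 0.2]
scene pepper_mill [0.6076 0.3778] res 0.00042209506133032357 ztop 0.13179070334186413
scene spice_jar [0.5475 0.3944] res 0.0014595408148338831 ztop 0.10704701389708467
scene mustard_pot [0.4904 0.414 ] res 0.0004065129827903937 ztop 0.0739746835158661
scene template [0.5754 0.3902 1.2765] 0.0013804173244097023 795 [array([0.6615, 0.3641]), array([0.6041, 0.3815]), array([0.5467, 0.3989]), array([0.4893, 0.4163])]
side pepper_mill -
side spice_jar [0.5481 0.3946] res 0.00139378589543729 ztop 0.1060529241566329
side mustard_pot [0.4908 0.4143] res 0.0005203817666044122 ztop 0.07435640773132328
side template [0.5763 0.3906 1.2772] 0.0014947639137393547 512 [array([0.6625, 0.3646]), array([0.6051, 0.3819]), array([0.5476, 0.3993]), array([0.4902, 0.4167])]
```

```bash

python3 -m pendant '{"travel":[[37.3,-28.1,0],[37.3,-28.1,0],[37.3,-28.1,0],[37.3,-28.1,0],[37.3,-28.1,0],[0,0,0],[0,0,0]],"turn":[[0,0,0],[0,0,0],[0,0,0],[0,0,0],[0,0,0],[0,0,0],[0,0,0]],"fingers":[0.65,0.65,0.65,0.65,0.65,0.65,0.65]}'
python3 go.py .3905 .2985 .108 2.855
```

```text
time: 39.85
tcp_pos: [0.3894, 0.2978, 0.2146]
tool_rot: [3.141, 0.001, 2.855]
contact_force: [0.4, -0.6, 0.3]
width: 0.0553
grasp_force: 0.0
t 39.85 turn [0.1 0.1 0. ] shift now axes [ -0.8   0.9 106.6] shift in target axes [ -0.9   1.  106.6] w 0.05532221306123787 F 0.0 pos [0.4 0.3 0.2]
```

```bash

python3 -m pendant '{"travel":[[-0.9,1,20],[0,0,30],[0,0,30],[0,0,20],[0,0,6],[0,0,0],[0,0,0],[0,0,0],[0,0,0],[0,0,0]],"turn":[[0,0,0],[0,0,0],[0,0,0],[0,0,0],[0,0,0],[0,0,0],[0,0,0],[0,0,0],[0,0,0],[0,0,0]],"fingers":[0.65,0.65,0.65,0.65,0.65,0.65,0,0,0,0]}'
python3 -m pendant '{"travel":[[0,0,0],[0,0,-2],[0,0,-20],[0,0,-40],[0,0,-40],[0,0,-40],[0,0,-8],[0,0,0]],"turn":[[0,0,0],[0,0,0],[0,0,0],[0,0,0],[0,0,0],[0,0,0],[0,0,0],[0,0,0]],"fingers":[0,0,0,0,0,0,0,0]}'
python3 go.py .6633 .3623 .26 2.855
```

```text
time: 41.1
tcp_pos: [0.3905, 0.2986, 0.1091]
tool_rot: [3.14, 0.001, 2.855]
contact_force: [0.6, 1.3, 6.5]
width: 0.0273
grasp_force: 57.8
time: 42.1
tcp_pos: [0.3896, 0.298, 0.2578]
tool_rot: [-3.141, -0.0, 2.855]
contact_force: [0.3, -0.2, -2.5]
width: 0.0273
grasp_force: 58.7
t 42.1 turn [-0. -0.  0.] shift now axes [-244.4  139.    -2.2] shift in target axes [-244.4  139.1   -2.2] w 0.02731038153057131 F 58.669418919598684 pos [0.4 0.3 0.3]
```

```bash

python3 -m pendant '{"travel":[[-20,15,-20],[-37,21,0],[-37.5,21,0],[-37.5,21,0],[-37.5,21,0],[-37.5,20,0],[-37.5,20,0],[0,0,0],[0,0,0]],"turn":[[0,0,0],[0,0,0],[0,0,0],[0,0,0],[0,0,0],[0,0,0],[0,0,0],[0,0,0],[0,0,0]],"fingers":[0,0,0,0,0,0,0,0,0]}'
python3 go.py .6633 .3623 .16 2.855
python3 held.py oil_bottle .0215 -.09 -.03; python3 rel.py
python3 - <<'E'
from h import *
im,d=snapshot("wrist"); cv2.imwrite("pics/w6.png",im[...,::-1])
E
```

```text
time: 43.22
tcp_pos: [0.6628, 0.3621, 0.2759]
tool_rot: [-3.139, -0.003, 2.855]
contact_force: [0.2, 0.2, -2.5]
width: 0.0274
grasp_force: 59.7
t 43.23 turn [-0.1 -0.2  0. ] shift now axes [ -0.7   0.6 115.9] shift in target axes [ -0.4   0.4 115.9] w 0.027355277039927288 F 59.705379313090816 pos [0.7 0.4 0.3]
scene oil_bottle 157 obj-TCP world mm [-0.2 -0.8] tool x,y -0.1 -0.9 zmin 0.0023
side oil_bottle 380 obj-TCP world mm [ 0.4 -0.2] tool x,y -0.4 -0.1 zmin 0.004
[0.6628 0.3621 0.2759] 0.027355277039927288
1456 X [-246.8 -243.4  201.8  204.4] Y [-74.9 -62.7  57.3  61.6]
((-22.7286376953125, -14.557899475097656), (123.13135528564453, 454.9593505859375), 86.22517395019531)
Y [(-34, 13), (-32, 251), (-30, 247), (-28, 33), (-20, 12), (-16, 11), (-12, 12), (-10, 11), (-6, 11), (-2, 12), (10, 11), (18, 11), (20, 11), (28, 176), (30, 265), (32, 121)]
X [(-244, 22), (-38, 27), (26, 31), (28, 44), (86, 51), (88, 51), (148, 32), (156, 35), (158, 28)]
obj 1236 X [ 3.4 19.6] Y [-19.5  19. ]
```

View pics/w6.png

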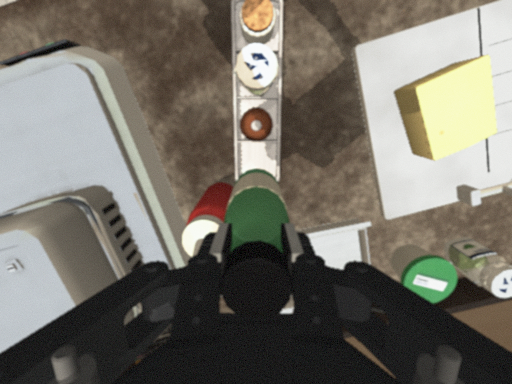

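Pot, jar and mill stand in their bays (columns ~257, rows 15, 65, 125), with the squeeze bottle at 210,215 clear of the fingers. Lowering the oil bottle into the last bay.

```bash

python3 -m pendant '{"travel":[[-1.2,0.4,20],[0,0,35],[0,0,35],[0,0,20],[0,0,10],[0,0,0]],"turn":[[0,0,0],[0,0,0],[0,0,0],[0,0,0],[0,0,0],[0,0,0]],"fingers":[0,0,0,0,0,0]}'
python3 go.py .6633 .3623 .12 2.855
python3 held.py oil_bottle .0215 -.09 -.04; python3 rel.py
```

```text
time: 44.18
tcp_pos: [0.6647, 0.3624, 0.1582]
tool_rot: [-3.141, -0.0, 2.855]
contact_force: [-0.3, 1.1, -2.0]
width: 0.0273
grasp_force: 59.7
t 44.17 turn [-0. -0.  0.] shift now axes [ 1.3 -0.5 38.2] shift in target axes [ 1.3 -0.5 38.2] w 0.02727885345396944 F 59.67019655392505 pos [0.7 0.4 0.2]
scene oil_bottle 208 obj-TCP world mm [ 0.3 -0.9] tool x,y -0.5 -0.8 zmin 0.0028
side oil_bottle 230 obj-TCP world mm [ 1. -0.] tool x,y -1.0 0.2 zmin 0.0035
[0.6647 0.3624 0.1582] 0.02727885345396944
2123 X [-44.7 -41.1 160.7 162.1] Y [-74.7 -67.   31.8  32.1]
((57.245323181152344, -3.4788589477539062), (218.61068725585938, 100.23916625976562), 11.676929473876953)
Y [(-58, 11), (-44, 11), (-42, 13), (-40, 12), (-38, 11), (-34, 203), (-32, 371), (-30, 203), (-28, 12), (-26, 13), (-24, 15), (-22, 18), (-20, 15), (0, 15), (12, 11), (14, 14), (16, 13), (18, 14), (20, 15), (22, 14), (24, 12), (26, 61), (28, 431), (30, 370)]
X [(-40, 24), (-38, 34), (-36, 85), (30, 75), (32, 42), (34, 21), (64, 26), (74, 23), (76, 21), (84, 27), (90, 141), (92, 95), (94, 34), (96, 25), (98, 28), (100, 27), (102, 22), (104, 31), (106, 25), (108, 24), (110, 28), (114, 23), (150, 28), (152, 27), (154, 25), (156, 27), (158, 26), (160, 29)]
obj 1276 X [ 3.3 19.6] Y [-19.5  18.7]
```

```bash

python3 -m pendant '{"travel":[[1.2,-0.4,8],[0,0,10],[0,0,8],[0,0,6],[0,0,4],[0,0,3],[0,0,2],[0,0,1.5],[0,0,1],[0,0,0]],"turn":[[0,0,0],[0,0,0],[0,0,0],[0,0,0],[0,0,0],[0,0,0],[0,0,0],[0,0,0],[0,0,0],[0,0,0]],"fingers":[0,0,0,0,0,0,0,0,0,0]}'
python3 go.py .6633 .3623 .114 2.855
```

```text
time: 45.58
tcp_pos: [0.6637, 0.3624, 0.1147]
tool_rot: [3.142, 0.0, 2.855]
contact_force: [0.3, 0.0, -2.8]
width: 0.0274
grasp_force: 59.7
t 45.58 turn [0. 0. 0.] shift now axes [ 0.3 -0.2  0.7] shift in target axes [ 0.3 -0.2  0.7] w 0.027417839521538687 F 59.68387199915014 pos [0.7 0.4 0.1]
```

```bash

python3 -m pendant '{"travel":[[0,0,0.8],[0,0,0.4],[0,0,0],[0,0,0],[0,0,0],[0,0,-5],[0,0,-20],[0,0,-40],[0,0,-50],[0,0,-40]],"turn":[[0,0,0],[0,0,0],[0,0,0],[0,0,0],[0,0,0],[0,0,0],[0,0,0],[0,0,0],[0,0,0],[0,0,0]],"fingers":[0,0,0.55,0.55,0.55,0.55,0.55,0.55,0.55,0.55]}'
python3 -m pendant '{"travel":[[0,0,-40],[20,0,-20],[40,0,0],[40,0,0],[0,0,0],[0,0,0]],"turn":[[0,0,0],[0,0,0],[0,0,0],[0,0,0],[0,0,0],[0,0,0]],"fingers":[0.55,0.55,0.55,0.55,0.55,0.55]}'
python3 fit.py
python3 - <<'E'
from h import *
im,d=snapshot("side"); cv2.imwrite("pics/f.png",cv2.resize(im[80:290,130:410],(800,600))[...,::-1])
E
```

```text
time: 46.82
tcp_pos: [0.6639, 0.3625, 0.2726]
tool_rot: [3.14, 0.002, 2.855]
contact_force: [0.4, 0.6, 1.3]
width: 0.0468
grasp_force: 0.0
time: 47.58
tcp_pos: [0.5671, 0.3908, 0.3288]
tool_rot: [-3.142, 0.0, 2.856]
contact_force: [-0.2, -0.0, 1.1]
width: 0.0471
grasp_force: 0.0
scene oil_bottle [0.6645 0.3617] res 0.0004483968082092081 ztop 0.16528352357543874
scene pepper_mill -
scene spice_jar [0.5475 0.3945] res 0.0013696092690964994 ztop 0.10619072794696759
scene mustard_pot [0.4904 0.4139] res 0.0004913132736118885 ztop 0.07450422976235761
scene squeeze_bottle [0.7079 0.2893] res 0.00046272363996038325 ztop 0.194776829481882
scene low_tub [0.5588 0.406 ] res 0.0008557914358977882 ztop 0.10617448324068046
scene rack ((574.8983154296875, 388.0126953125), (71.01039123535156, 247.6021728515625), 73.81202697753906) 1666
scene rack ((575.5690307617188, 387.29901123046875), (66.8244400024414, 245.4854736328125), 73.50741577148438) 521
scene template [0.5762 0.3903 1.2899] 0.0013813222801340869 816 [array([0.6627, 0.3653]), array([0.605, 0.382]), array([0.5474, 0.3986]), array([0.4898,
[... 196 characters left out ...]
81 0.3946] res 0.0013789812484557833 ztop 0.10622552437352772
side mustard_pot [0.4909 0.4144] res 0.0005556939666208939 ztop 0.07418425422255415
side squeeze_bottle [0.7087 0.2899] res 0.0006128967681735611 ztop 0.19353933488764438
side low_tub [0.4357 0.5798] res 0.0012490327188787106 ztop 0.05335095271481165
side rack ((579.7431640625, 386.8585205078125), (70.46154022216797, 257.0017395019531), 73.65048217773438) 984
side rack ((575.1722412109375, 386.873291015625), (64.56535339355469, 244.8163604736328), 73.46487426757812) 289
side template [0.5771 0.3908 1.2875] 0.0013301208471419579 465 [array([0.6635, 0.3656]), array([0.6059, 0.3824]), array([0.5483, 0.3992]), array([0.4907, 0.4159])]
```

View pics/f.png

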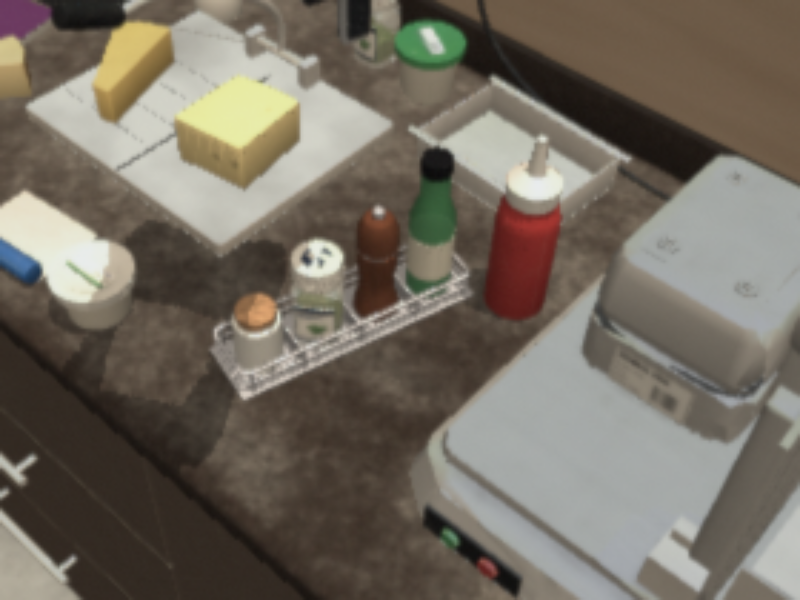

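The final view shows all four upright in the right bays: pot at 257,330, jar 318,290, mill 378,260, oil 432,220. Tops are about 5 mm higher than on the worktop, as the tray requires. The squeeze bottle (522,240) and tub (92,280) are unmoved, and the arm is clear.

```bash
python3 -c "
from rig import *
print(close_job())"
```

```text
the job is handed in; nothing more can be done
None
```

The oil bottle, pepper mill, spice jar and mustard pot stand upright in their four bays, tallest by the squeeze bottle and shortest by the tub; the squeeze bottle and tub did not move, and the job was handed in at about 48 s, with no verdict returned.

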